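Find the hidden release of a parts case by touch

ROBOT

A 6-joint arm with a two-finger parallel gripper is mounted at the origin on a cart in front of the work surface, level with it; the furniture and walls round the work are solid. World frame = base frame: x ahead of the robot, y to its left, z up, the work surface at z = 0. Lengths are in m, angles in rad, forces in N, time in s.
With the tool pointing down it reaches from about 0.275 to 0.875 m from the base axis. Payload 12.5 kg.
Tool frame: the origin (TCP) lies between the finger pads; the fingertips stand 14 mm ahead of it and the grasp point (between the pads) lies 5 mm behind it; z points along the fingers, y is the line along which they close (so a half turn about z gives the same grasp; the last joint's range is limited). The gripper opens to 85 mm and grips with 20 to 120 N. Pads are 22 mm wide; open, the fingers measure 114 mm over their backs; the gripper's body (76 mm by 85 mm) begins 54 mm behind the grasp point. The pads swing forward as they close: fully open they stand 13 mm farther back than shut.
Start: joints at [1.116, 0.351, 1.652, -0, 1.139, -0.085], TCP at [0.199, 0.513, 0.245] pointing down, gripper open.
Joint ranges: [-2.75, 2.75], [-0.79, 2.1], [0.01, 2.65], [-1.57, 4.71], [0.07, 3.14], [-2.87, 2.87]. Speed limits (rad/s): [2.22, 2.22, 2.79, 3.14, 3.14, 3.14].

INTERFACE

Orientations are given as a unit quaternion [w, x, y, z].
In Python, from plant import robot, optics gives the robot as it stands.
- The arm moves only by the tool arm_command, never from a script. Its argument "rows" is a list of rows, each an object with "slide": the shift along the tool's x, y, z in units of 25 mm (1.0 is 25 mm), a list of three; "delta_rot": the turn, a rotation vector about the tool's x, y, z in units of 6 degrees (1.0 is 6 degrees), a list of three. A call has 1 to 10 rows; each row shifts and turns the commanded pose from where the row before left it, along the tool's axes as they then stand; what a row does not reach is not made up. A row lasts 1/8 s, in which the tool goes at most 62.5 mm and 10.7 degrees, less where a joint would pass 70% of its speed; a pose out of reach is approached as far as the arm can. A call is refused whole if a number of a shift passes 1 or a number of a turn 1, either way. A call with a gripper value outside its range is refused whole. "grip" is the closure, from 0 (fully open) to 1 (shut), set as the call begins (left out, the last holds). The fingers move at their own pace and stop on an object; "grip_force" is the grip in N (left out, the last holds). Time passes only in rows, so rows that do not move let the fingers close. It gives the time, the measured TCP pose, the force, the opening and the grip force at its end, in the units of the state.
- robot.get_state(): the state, without advancing time (a new reading comes with each control period).
- optics.snapshot(name): name is "scene" or "top" or "wrist"; returns a dict with "color" (400x640x3 uint8, blue, green, red), "vfov" (degrees; the focal length in pixels is half the picture's height over the tangent of half this angle, whatever the lens; pixels are square), "cx", "cy" (the principal point, pixels), "R" (3x3) and "t" (3): a world point X has camera coordinates R X + t. Camera axes: x right, y down, z forward; pixel columns grow to the right and rows downward; lengths in m; the calibration is good to about 2 mm. A picture is of the moment at which its call begins. There is no depth.
- robot.hand_in(): hands the job in; it is judged then, once.
The state is a dict: "time": time; "joints": joint angles; "joint_velocities": joint speeds; "effort": joint torques, N m; "ee_pos": TCP position; "tcp_rot": TCP orientation; "force": force on the tool from outside, world axes, zero at the start; "wrist_torque": the same for the moment, N m; "grip_width": opening from 0.0 (shut) to 1.0 (fully open); "grasp_force": force on a finger pad.
Only numpy, scipy, OpenCV 4.12 (cv2) and the standard library are available. Lean on these libraries where they do the work, as an engineer would, in place of code of your own. Each camera call takes 0.05 s, during which the arm holds its last target. There are 200 camera calls.

TASK

Unlatch the green parts case: touch a fingertip down on either end of its black front edge, feel along the edge from there to the notch hidden in it, and press the release plate at the bottom of the notch fully down so that the lid lifts ajar and stays so; then draw back clear. Do not touch the lid itself, grasp or lift nothing, and leave the things standing round the case where they are.

Things in the scene. Friction and masses are not known exactly. Their poses are not given: they have to be found in the camera images.
- case: The green parts case, screwed to the worktop, 150 deep (x) x 250 wide (y) x 51 tall. Origin: centre of its underside, on the worktop. Its x axis points from the front edge to the lid's hinge, y along the front edge (leftward for one facing it), z up. The box with the lid starts at x = -30 mm; the top of the shut lid is at z = 51 mm.
- edge_mid (a point): Middle of the top of the black front edge, axes as the case's: a firm level ledge 45 mm deep (x -22 to +22; the box begins there) and 240 long (y), 48 above the worktop. One notch 48 mm long (y) crosses its whole depth, open above and in front. Its place differs and is not given: its middle lies up to 32 mm either side of here; beyond |y| = 58 mm all is solid.
- release (a joint): Travel of the release, m: 0 up, 0.007 fully down. It is a black ribbed plate, 41 mm deep (x), the floor of the notch over its whole 48 mm; its top is 7 mm below the ledge when up and 14 mm below it when fully down. It gives under about 8 to 10 N straight down, stops firmly at the bottom and stays where it is left.
- lid (a joint): Angle of the lid, rad: 0 shut. It is geared to the release and rises with it, to 0.126 when the release is fully down (its front rim then stands about 13 mm higher and no farther forward), and stays up.
- lid_rim (a point): Middle of the front rim of the lid (green with a grey panel, 108 x 242 x 10 mm); axes as the case's while shut, tilting with the lid, which is hinged along the back of the case. The lid is not to be touched.
- sand_block_mid (a point): Centre (half-way up) of a cream foam sanding block, 45 x 70 x 18 mm; it stands loose on the worktop near the case and is a bystander.
- jar_mid (a point): Centre (half-way up) of a small glass paint jar with black cap, 26 across, 64 mm; it stands loose on the worktop near the case and is a bystander.
- clip_mid (a point): Centre (half-way up) of a small black and orange spring clip, 16 x 55 x 18 mm; it stands loose on the worktop near the case and is a bystander.

How it is judged:
On the way, in this order (a step that is already met when the one before it is completed fails the run):
1. a fingertip touches the edge near one of its ends (more than 60 mm from its middle) with the release still up (contact force between the fingers and case above 0.5 N and value of joint release below 0.001 m and (y of the grasp point in the frame of case above 0.06 m or y of the grasp point in the frame of case below -0.06 m)), for 0.02 s.
2. the release is pressed down by the fingers inside the notch (value of joint release above 0.0055 m and value of joint lid above 0.095 rad and contact force between the fingers and case above 0.5 N), for 0.02 s.
At the end, for the whole second after the job is handed in: The release is down (more than 5.5 of its 7 mm) and stays so, the lid stands still and ajar (more than 0.095 rad), and every bystander is within 20 mm of its start (value of joint release above 0.0055 m and value of joint lid above 0.095 rad and velocity of joint lid between -0.02 and 0.02 rad/s and distance of each of sand_block_mid, jar_mid, clip_mid from where it was at the start of the episode below 0.02 m); the robot touches nothing.
It fails at once if the lid is pushed, pried or held by the robot (contact force between any of the fingers, the arm and lid above 2 N).
It fails at once if sand_block is knocked, lifted or carried off (distance of sand_block_mid from where it was at the start of the episode above 0.02 m).
It fails at once if jar is knocked, lifted or carried off (distance of jar_mid from where it was at the start of the episode above 0.02 m).
It fails at once if clip is knocked, lifted or carried off (distance of clip_mid from where it was at the start of the episode above 0.02 m).
It also fails if it takes over 38 s, if anything falls off the work surface, if the arm or the gripper's body presses on something with over 40 N, if the wrist force passes 120 N, or if a joint passes its speed limit or range.

## Working session

There is one attempt and no reset: what is moved stays moved. The work goes in short steps, Python scripts to look and compute and a tool call to move; the robot and the scene stay as the last step left them, time stands still between calls to the robot, and variables do not carry over. Pictures are saved under pics/ and viewed, at most 10 in all, crops included, and the job is handed in when it is done.

Besides the shell and the picture viewer there is one more tool, called after "Call:" as name([rows], argument=value, ...), one row to a line, values as JSON. arm_command: Moves the arm, as the interface text tells. Its arguments: {"type":"object","properties":{"rows":{"type":"array"},"grip":{"type":"number"},"grip_force":{"type":"number"}},"required":["rows"]}

```bash
mkdir -p pics; python3 - <<'E'
from plant import robot, optics
import cv2
for n in("scene","top"):
    s=optics.snapshot(n); cv2.imwrite(f"pics/{n}0.png",s["color"]); print(n,s["vfov"],s["cx"],s["cy"],s["R"],s["t"])
print(robot.get_state())
E
```

```text
scene 56.10537640784979 319.0104205945595 196.8536654968528 [[-0.60852982 -0.79352306  0.00355151]
 [-0.61687892  0.47024182 -0.6311363 ]
 [ 0.49915114 -0.38625611 -0.77566382]] [0.11382622 0.52638804 0.49665825]
top 42.685204037375726 314.6717749714836 196.28867812186365 [[ 0.01094332 -0.99983654  0.01439194]
 [-0.99457967 -0.01237183 -0.10323867]
 [ 0.10339985 -0.01318416 -0.99455249]] [-0.32822954  0.56369725  0.8732008 ]
{'time': 0.1, 'joints': array([ 1.11636894e+00,  3.51173212e-01,  1.65235955e+00, -8.18105193e-06,
        1.13908690e+00, -8.45956993e-02]), 'joint_velocities': array([-1.63886802e-03, -2.38312300e-03, -1.43025397e-03, -7.11030462e-05,
        3.11004175e-04,  3.81494802e-04]), 'effort': array([-1.21398967e-03, -5.06845343e+01, -2.91875321e+01, -1.46528532e-04,
        2.73357677e-03,  2.59697919e-05]), 'ee_pos': array([0.19865448, 0.51257035, 0.24481746]), 'tcp_rot': array([-1.33146244e-04,  1.83862105e-01,  9.82951913e-01, -4.95958219e-04]), 'force': array([-0.38597478,  0.00688936, -0.97212862]), 'wrist_torque': array([-0.01631388, -0.02749594,  0.00298505]), 'grasp_force': 0.0, 'grip_width': 0.99905628336321}
```

View pics/top0.png

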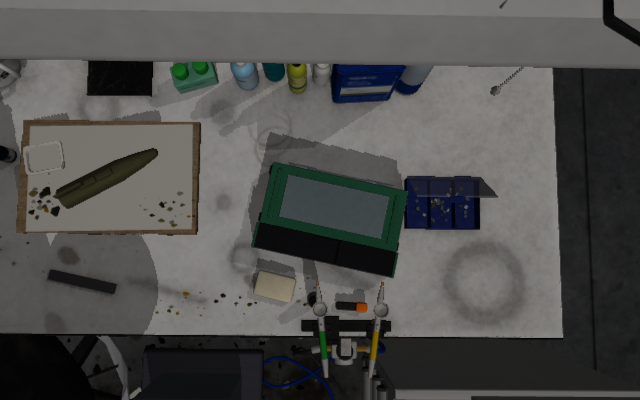

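View pics/scene0.png

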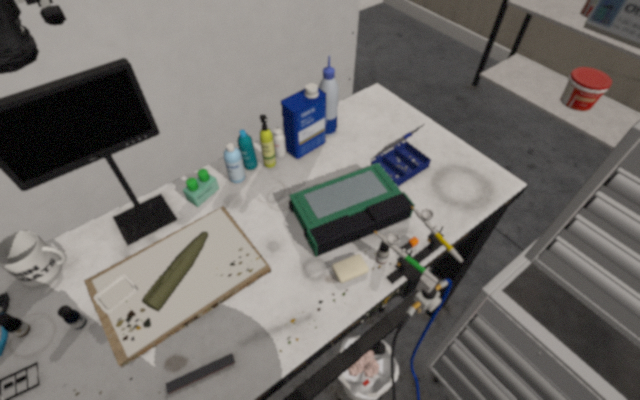

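The top view shows the case at about (330,220) with its black front edge along (255,240)-(396,265). The sanding block is at (274,287), the jar at (312,298), the clip at (350,306), and a helping-hand stand at about (345,330). In the scene view the case is at (350,208). I'll enlarge both.

```bash
cat > h.py <<'E'
import numpy as np, cv2
from plant import robot, optics
def ray(s,u,v):
    f=200/np.tan(np.radians(s["vfov"])/2); R=np.array(s["R"]);t=np.array(s["t"])
    return -R.T@t, R.T@np.array([(u-s["cx"])/f,(v-s["cy"])/f,1])
def onz(s,u,v,z):
    c,d=ray(s,u,v); return c+d*(z-c[2])/d[2]
def tri(s1,p1,s2,p2):
    c1,d1=ray(s1,*p1);c2,d2=ray(s2,*p2)
    k=np.linalg.lstsq(np.c_[d1,-d2],c2-c1,rcond=None)[0]
    a,b=c1+k[0]*d1,c2+k[1]*d2
    return (a+b)/2,np.linalg.norm(a-b)
def proj(s,X):
    f=200/np.tan(np.radians(s["vfov"])/2); p=np.array(s["R"])@X+np.array(s["t"]); return f*p[0]/p[2]+s["cx"],f*p[1]/p[2]+s["cy"]
E
python3 - <<'E'
import cv2,numpy as np
a=cv2.imread("pics/top0.png")[150:350,235:435]; b=cv2.imread("pics/scene0.png")[150:320,270:470]
a=cv2.convertScaleAbs(cv2.resize(a,None,fx=3,fy=3,interpolation=2),alpha=1.6,beta=15)[:600]
b=cv2.convertScaleAbs(cv2.resize(b,None,fx=3.5,fy=3.5,interpolation=2),alpha=1.6,beta=15)
cv2.imwrite("pics/a.png",a);cv2.imwrite("pics/b.png",b)
E
```

```text
(no output)
```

View pics/a.png

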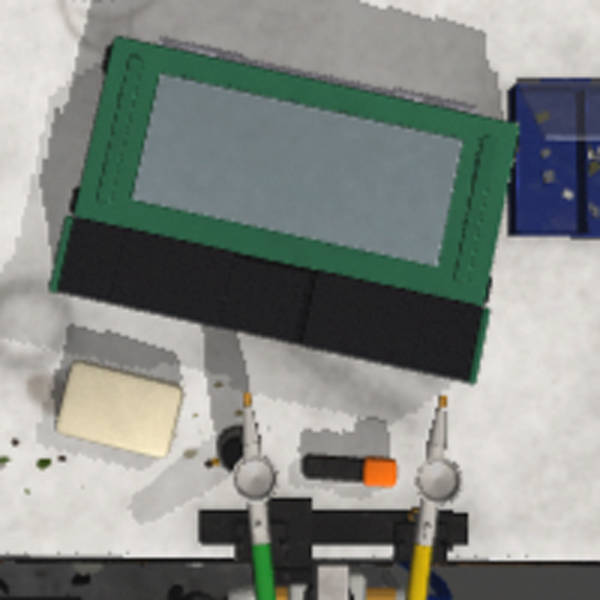

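View pics/b.png

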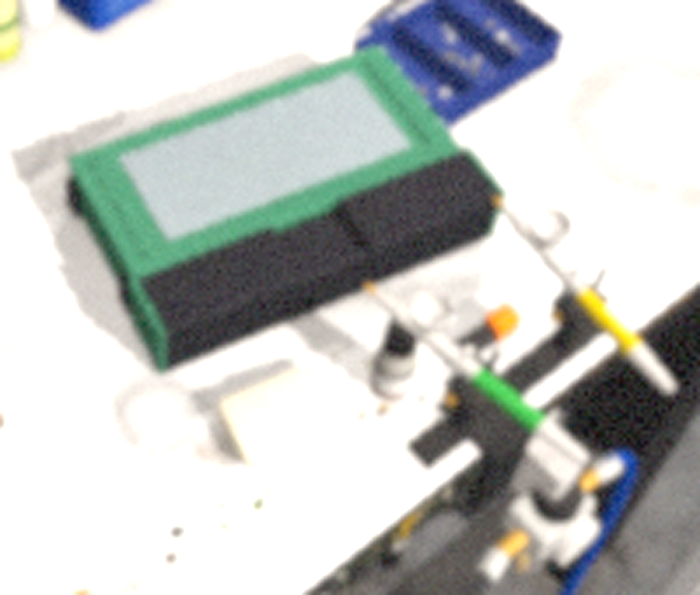

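The crops show the black ledge with a notch wall at (308,310) in the top crop, and the notch running roughly (275,232)-(345,212) in the scene crop. Two helping-hand probes point at the front edge, with tips at (247,398) and (442,400) in the top crop. Next I'll measure these.

```bash
python3 - <<'E'
from h import *
np.set_printoptions(precision=4,suppress=True)
T=optics.snapshot("top");S=optics.snapshot("scene")
ct=lambda x,y:(235+(x+.5)/3-.5,150+(y+.5)/3-.5)
cs=lambda x,y:(270+(x+.5)/3.5-.5,150+(y+.5)/3.5-.5)
# black ledge mask -> rectangle
im=T["color"][200:280,240:410].astype(int)
m=((im.max(2)<45)).astype(np.uint8)
n,l,st,_=cv2.connectedComponentsWithStats(m); k=1+st[1:,4].argmax(); print(st[k])
c=cv2.findContours((l==k).astype(np.uint8),0,1)[0][0]
q=cv2.boxPoints(cv2.minAreaRect(c))+[240,200]
P=np.array([onz(T,*p,.048) for p in q]);print("px",q);print(P)
print([np.linalg.norm(P[i]-P[i-1]) for i in range(4)])
print("hand corners FL FR BR BL")
H=np.array([onz(T,*ct(*p),.048) for p in((55,290),(472,382),(486,308),(75,218))]);print(H,[np.linalg.norm(H[i]-H[i-1]) for i in range(4)])
mid=H.mean(0); yv=(H[0]-H[1]+H[3]-H[2]);yv[2]=0;yv/=np.linalg.norm(yv);xv=np.array([yv[1],-yv[0],0])
print("mid",mid,"y",yv,"yaw",np.arctan2(xv[1],xv[0]))
for n,p in (("wallT bot",ct(302,342)),("wallT top",ct(316,272))):
    w=onz(T,*p,.048);print(n,w,(w-mid)@yv,(w-mid)@xv)
for n,p in (("L",cs(275,232)),("R",cs(340,212)),("R2",cs(365,245))):
    w=onz(S,*p,.048);print(n,w,(w-mid)@yv,(w-mid)@xv)
for n,a,b in (("green tip",(247,398),(368,287)),("yellow tip",(442,400),(495,200)),("green joint",(255,480),(425,305)),("yel ball",(438,480),(550,225)),("green body",(262,545),(480,375)),("yel body",(422,545),(585,295))):
    w,g=tri(T,ct(*a),S,cs(*b));print(n,w,g,(w-mid)@yv,(w-mid)@xv)
for n,p,z in(("sand",(120,408),.018),("jar",(232,447),.064),("clip",(348,469),.018)): 
    w=onz(T,*ct(*p),z);print(n,w,(w-mid)@yv,(w-mid)@xv)
E
```

```text
[  14   12  143   65 3736]
px [[250.691  246.0056]
 [258.6629 211.4607]
 [399.1798 243.8876]
 [391.2079 278.4326]]
[[ 0.4787 -0.2126  0.048 ]
 [ 0.5382 -0.2249  0.048 ]
 [ 0.4852 -0.4679  0.048 ]
 [ 0.4262 -0.4539  0.048 ]]
[np.float64(0.24690495267476206), np.float64(0.06079226143478699), np.float64(0.24867914481302586), np.float64(0.06064291731103074)]
hand corners FL FR BR BL
[[ 0.4782 -0.2166  0.048 ]
 [ 0.4286 -0.4552  0.048 ]
 [ 0.4706 -0.4635  0.048 ]
 [ 0.5195 -0.2271  0.048 ]] [np.float64(0.04260325515608958), np.float64(0.24375021950037035), np.float64(0.04284673364127614), np.float64(0.24137418001519886)]
mid [ 0.4742 -0.3406  0.048 ] y [0.2029 0.9792 0.    ] yaw -0.20430908611659793
wallT bot [ 0.4502 -0.3581  0.048 ] -0.021978885100347675 -0.01998355098512302
wallT top [ 0.4901 -0.3658  0.048 ] -0.021486019090765765 0.020677769597193255
L [ 0.4945 -0.3168  0.048 ] 0.02742635626422932 0.014974264051463014
R [ 0.4814 -0.36    0.048 ] -0.017583078564364314 0.010916888237833213
R2 [ 0.4526 -0.3551  0.048 ] -0.018570438255405296 -0.018268333205355758
green tip [ 0.4201 -0.326   0.0656] 0.0019211601934517259 0.003315695202104721 -0.055951001082545714
yellow tip [ 0.4202 -0.4349  0.0646] 0.0023699195241179576 -0.1032746171800515 -0.03374426375017897
green joint [ 0.3793 -0.3294  0.0925] 0.004537787506592506 -0.008257069543949766 -0.09518911368224743
yel ball [ 0.3781 -0.4299  0.0876] 0.0003584960627667031 -0.10695090978376251 -0.07597787697571418
green body [ 0.3389 -0.3359  0.0637] 0.0002826745320657757 -0.022862880071534385 -0.13344244901042804
yel body [ 0.3394 -0.4248  0.0636] 0.0008883568953205847 -0.10976130099754372 -0.11491312252514826
sand [ 0.4099 -0.2531  0.018 ] 0.07260913669172565 -0.0807823773021963
jar [ 0.3923 -0.3186  0.064 ] 0.0049021349285262835 -0.08470336907108134
clip [ 0.3759 -0.3872  0.018 ] -0.06554468331932002 -0.08682297098005047
```

Call:
arm_command([
  {"slide":[0,0,0],"delta_rot":[0,0,-0.8]},
  {"slide":[0,0,0],"delta_rot":[0,0,-0.8]},
  {"slide":[-0.6,-1,0],"delta_rot":[0,0,0]},
  {"slide":[-0.6,-1,0],"delta_rot":[0,0,0]},
  {"slide":[-0.6,-1,0],"delta_rot":[0,0,0]},
  {"slide":[-0.6,-1,0],"delta_rot":[0,0,0]},
  {"slide":[-0.6,-1,0],"delta_rot":[0,0,0]},
  {"slide":[-0.6,-1,0],"delta_rot":[0,0,0]},
  {"slide":[-0.6,-1,0],"delta_rot":[0,0,0]},
  {"slide":[-0.6,-1,0],"delta_rot":[0,0,0]},
], grip=1)

```text
time: 1.45
ee_pos: [0.2763, 0.2919, 0.2453]
tcp_rot: [0.0, 0.101, 0.995, -0.0]
force: [0.1, -0.4, -0.1]
grip_width: -0.001
grasp_force: 0.0
```

Call:
arm_command([
  {"slide":[-0.6,-1,0],"delta_rot":[0,0,0]},
  {"slide":[-0.6,-1,0],"delta_rot":[0,0,0]},
  {"slide":[-0.6,-1,0],"delta_rot":[0,0,0]},
  {"slide":[-0.6,-1,0],"delta_rot":[0,0,0]},
  {"slide":[-0.6,-1,0],"delta_rot":[0,0,0]},
  {"slide":[-0.6,-1,0],"delta_rot":[0,0,0]},
  {"slide":[-0.6,-1,0],"delta_rot":[0,0,0]},
  {"slide":[-0.6,-1,0],"delta_rot":[0,0,0]},
  {"slide":[-0.6,-1,0],"delta_rot":[0,0,0]},
  {"slide":[-0.6,-1,0],"delta_rot":[0,0,0]},
])

```text
time: 2.7
ee_pos: [0.373, 0.0168, 0.2453]
tcp_rot: [0.0, 0.101, 0.995, -0.0]
force: [0.2, 0.8, -0.6]
grip_width: 0.002
grasp_force: 0.0
```

Call:
arm_command([
  {"slide":[-0.6,-1,0],"delta_rot":[0,0,0]},
  {"slide":[-0.6,-1,0],"delta_rot":[0,0,0]},
  {"slide":[-0.6,-1,0],"delta_rot":[0,0,0]},
  {"slide":[-0.6,-1,0],"delta_rot":[0,0,0]},
  {"slide":[-0.6,-1,0],"delta_rot":[0,0,0]},
  {"slide":[-0.6,-1,0],"delta_rot":[0,0,0]},
  {"slide":[0,0,0],"delta_rot":[0,0,0]},
  {"slide":[0,0,0],"delta_rot":[0,0,0]},
])

```text
time: 3.7
ee_pos: [0.4305, -0.1468, 0.2451]
tcp_rot: [-0.0, 0.101, 0.995, 0.0]
force: [-0.8, 0.8, 0.1]
grip_width: -0.003
grasp_force: 0.0
```

Call:
arm_command([
  {"slide":[-0.76,-0.96,0],"delta_rot":[0,0,0]},
  {"slide":[-0.76,-0.96,0],"delta_rot":[0,0,0]},
  {"slide":[-0.76,-0.96,0],"delta_rot":[0,0,0]},
  {"slide":[-0.76,-0.96,0.4],"delta_rot":[0,0,0]},
  {"slide":[0,0,1],"delta_rot":[0,0,0]},
  {"slide":[0,0,1],"delta_rot":[0,0,0]},
  {"slide":[0,0,1],"delta_rot":[0,0,0]},
  {"slide":[0,0,1],"delta_rot":[0,0,0]},
  {"slide":[0,0,1],"delta_rot":[0,0,0]},
  {"slide":[0,0,0.8],"delta_rot":[0,0,0]},
])

```text
time: 4.95
ee_pos: [0.4859, -0.2554, 0.0895]
tcp_rot: [-0.0, 0.1, 0.995, 0.0]
force: [0.6, 0.4, 0.2]
grip_width: 0.002
grasp_force: 0.0
```

```bash
python3 - <<'E'
from h import *
print(robot.get_state()["ee_pos"],robot.get_state()["force"])
a=optics.snapshot("wrist")["color"]; b=optics.snapshot("scene")["color"][150:320,270:470]
a=cv2.convertScaleAbs(a,alpha=1.5,beta=15); b=cv2.resize(cv2.convertScaleAbs(b,alpha=1.5,beta=15),None,fx=1.8,fy=1.8)
c=np.zeros((580,640,3),np.uint8); c[:270]=a[::1][130:400]; c[270:270+b.shape[0],:b.shape[1]]=b
t=optics.snapshot("top")["color"][190:300,235:405]; t=cv2.resize(cv2.convertScaleAbs(t,alpha=1.8,beta=20),None,fx=1.6,fy=1.6); c[270:270+t.shape[0],365:365+t.shape[1]]=t
cv2.imwrite("pics/w1.png",c)
E
```

```text
[ 0.4859028  -0.25540796  0.08949825] [0.56660493 0.37473654 0.22216162]
```

View pics/w1.png

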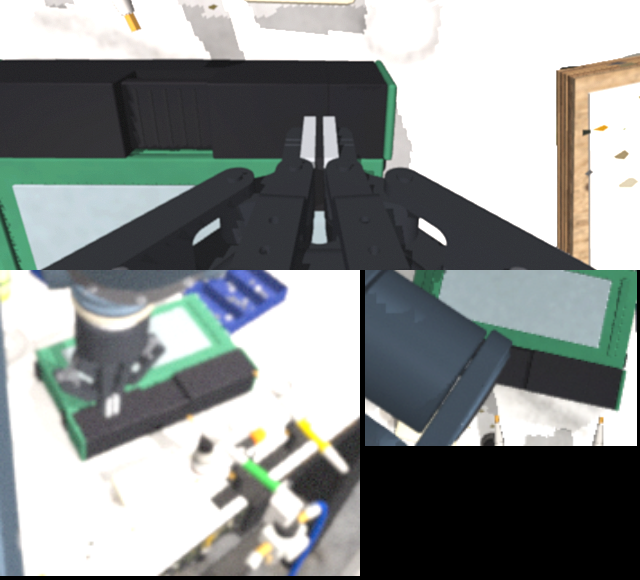

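The wrist view shows the ribbed notch at x 130–213 and the shut fingertips over the solid ledge at (318,120), with the end of the ledge at 385. Now touch down gently.

Call:
arm_command([
  {"slide":[0,0,0.5],"delta_rot":[0,0,0]},
  {"slide":[0,0,0.45],"delta_rot":[0,0,0]},
  {"slide":[0,0,0.08],"delta_rot":[0,0,0]},
  {"slide":[0,0,0.06],"delta_rot":[0,0,0]},
  {"slide":[0,0,0],"delta_rot":[0,0,0]},
])

```text
time: 5.72
ee_pos: [0.4862, -0.2567, 0.0632]
tcp_rot: [0.0, 0.101, 0.995, -0.0]
force: [0.3, -0.3, -0.0]
grip_width: -0.002
grasp_force: 0.0
```

Call:
arm_command([
  {"slide":[0,0,0.05],"delta_rot":[0,0,0]},
  {"slide":[0,0,0.05],"delta_rot":[0,0,0]},
  {"slide":[0,0,0],"delta_rot":[0,0,0]},
])

```text
time: 6.1
ee_pos: [0.4863, -0.2567, 0.062]
tcp_rot: [0.0, 0.101, 0.995, -0.0]
force: [-4.8, 2.4, 18.0]
grip_width: 0.002
grasp_force: 8.9
```

Touched: 18 N at TCP z 0.062, so the tip is at 0.048, the ledge height. Now I'll ease off and slide along.

Call:
arm_command([
  {"slide":[0,0,-0.03],"delta_rot":[0,0,0]},
  {"slide":[0,-0.25,0],"delta_rot":[0,0,0]},
  {"slide":[0,-0.25,0],"delta_rot":[0,0,0]},
  {"slide":[0,-0.25,0],"delta_rot":[0,0,0]},
  {"slide":[0,-0.25,0],"delta_rot":[0,0,0]},
  {"slide":[0,-0.25,0],"delta_rot":[0,0,0]},
  {"slide":[0,-0.25,0],"delta_rot":[0,0,0]},
  {"slide":[0,-0.25,0],"delta_rot":[0,0,0]},
])

```text
time: 7.1
ee_pos: [0.4778, -0.2991, 0.062]
tcp_rot: [0.001, 0.101, 0.995, 0.0]
force: [1.7, 7.7, 9.0]
grip_width: 0.003
grasp_force: 4.6
```

Call:
arm_command([
  {"slide":[0,-0.2,0],"delta_rot":[0,0,0]},
  {"slide":[0,-0.2,0],"delta_rot":[0,0,0]},
  {"slide":[0,-0.2,0],"delta_rot":[0,0,0]},
])

```text
time: 7.48
ee_pos: [0.4748, -0.3138, 0.0621]
tcp_rot: [0.001, 0.101, 0.995, 0.0]
force: [1.4, 7.3, 8.4]
grip_width: 0.004
grasp_force: 4.3
```

Call:
arm_command([
  {"slide":[0,-0.2,0],"delta_rot":[0,0,0]},
  {"slide":[0,-0.2,0],"delta_rot":[0,0,0]},
  {"slide":[0,-0.2,0],"delta_rot":[0,0,0]},
  {"slide":[0,0,0],"delta_rot":[0,0,0]},
])

```text
time: 7.98
ee_pos: [0.4711, -0.3292, 0.0612]
tcp_rot: [-0.0, 0.101, 0.995, -0.0]
force: [0.4, -0.4, -0.3]
grip_width: -0.002
grasp_force: 0.0
```

Force vanished at ledge y ≈ +10 mm, so the fingertips are over the notch, as in the pictures. I'll centre on it and press.

Call:
arm_command([
  {"slide":[0,-0.17,0],"delta_rot":[0,0,0]},
  {"slide":[0,-0.17,0],"delta_rot":[0,0,0]},
  {"slide":[0,0,0.12],"delta_rot":[0,0,0]},
  {"slide":[0,0,0.12],"delta_rot":[0,0,0]},
  {"slide":[0,0,0.08],"delta_rot":[0,0,0]},
  {"slide":[0,0,0],"delta_rot":[0,0,0]},
])

```text
time: 8.72
ee_pos: [0.4695, -0.3371, 0.0533]
tcp_rot: [-0.0, 0.101, 0.995, 0.0]
force: [-1.4, 0.2, 1.7]
grip_width: -0.003
grasp_force: 1.3
```

Call:
arm_command([
  {"slide":[0,0,0.08],"delta_rot":[0,0,0]},
  {"slide":[0,0,0.08],"delta_rot":[0,0,0]},
  {"slide":[0,0,0.06],"delta_rot":[0,0,0]},
  {"slide":[0,0,0.04],"delta_rot":[0,0,0]},
  {"slide":[0,0,0],"delta_rot":[0,0,0]},
])

```text
time: 9.35
ee_pos: [0.4695, -0.3372, 0.0479]
tcp_rot: [-0.0, 0.101, 0.995, -0.0]
force: [-6.0, 3.4, 16.6]
grip_width: -0.001
grasp_force: 8.7
```

It bottomed out at TCP z 0.0479, so the tip is at 0.034, which is fully down. Now draw back straight up and check.

Call:
arm_command([
  {"slide":[0,0,0.03],"delta_rot":[0,0,0]},
  {"slide":[0,0,0],"delta_rot":[0,0,0]},
  {"slide":[0,0,-0.2],"delta_rot":[0,0,0]},
  {"slide":[0,0,-0.6],"delta_rot":[0,0,0]},
  {"slide":[0,0,-1],"delta_rot":[0,0,0]},
  {"slide":[0,0,-1],"delta_rot":[0,0,0]},
  {"slide":[0,0,-1],"delta_rot":[0,0,0]},
  {"slide":[0,0,-1],"delta_rot":[0,0,0]},
  {"slide":[0,0,0],"delta_rot":[0,0,0]},
  {"slide":[0,0,0],"delta_rot":[0,0,0]},
])

```text
time: 10.6
ee_pos: [0.4693, -0.3369, 0.1656]
tcp_rot: [-0.0, 0.101, 0.995, 0.0]
force: [-0.4, -0.2, 0.0]
grip_width: -0.001
grasp_force: 0.0
```

```bash
python3 - <<'E'
from h import *
b=optics.snapshot("scene")["color"][150:320,270:470]
cv2.imwrite("pics/s2.png",cv2.resize(cv2.convertScaleAbs(b,alpha=1.5,beta=15),None,fx=3.5,fy=3.5))
E
```

```text
(no output)
```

View pics/s2.png

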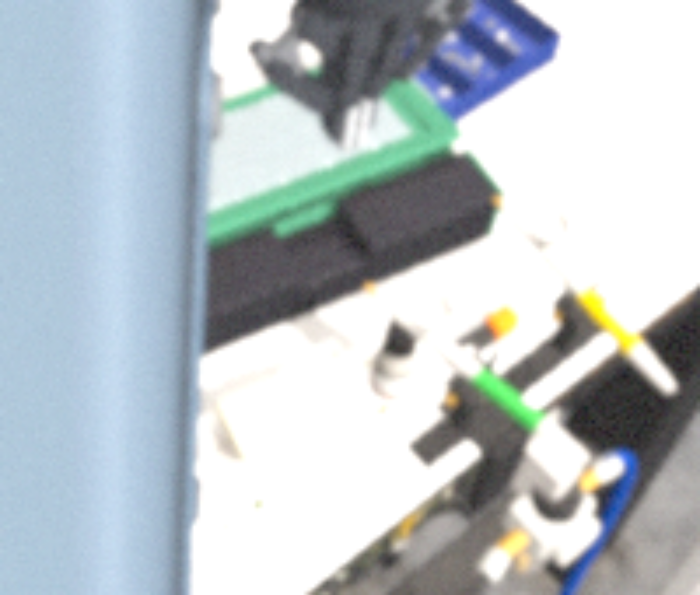

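The lid stands ajar: its rim is raised and green shows in the notch at (305,215). The jar (400,350), the clip (490,325) and the block (230,420) have not moved, and the gripper is clear above.

```bash
python3 -c "
from plant import robot
print(robot.hand_in())"
```

```text
the job is handed in; nothing more can be done
None
```

The job is handed in: the release was pressed fully down, the lid stands ajar, the arm is clear, and the sanding block, jar and clip look unmoved; no verdict came back.

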